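Slide the reflector plate into the goniometer frame

TASK

Take the bare aluminium reflector plate out of the wooden rack and load it from the side into the upright plate frame on the goniometer. Your hand cannot pass under the frame's top rail, so stand the plate on the loading ledge with its front part already between the rails, let go of it there, then push it by its outer edge until it is fully home against the end stop, and take your hand away. Leave the other two plates in the rack and the two horns where they stand.

Things in the scene. Friction and masses are not known exactly. Their poses are not given: they have to be found in the camera images.
- reflector: The bare aluminium (silver-grey) reflector plate, 150 mm long, 110 mm high, 5 mm thick, about 0.22 kg, the same both ways round. It starts upright in one of the three grooves of the rack. Origin at the plate's centre (55 mm below its top edge); its x axis is the plate's normal (thickness), y runs along its length, z up.
- frame_home (a point): Where the plate's centre must finally be: middle of the upright aluminium plate frame on the goniometer's round white-and-black turntable (locked; nothing of it moves), 118 mm above the table. Axes, same for the other frame points: x normal of the loaded plate, towards the horns; y direction in which the plate slides in; z up. The end stop (post with orange band) has its face 75 mm away at +y.
- frame_mouth (a point): Middle of the mouth on the lower rail's floor, 63 mm above the table, straight below the outer end of the top rail: 73 mm from frame_home along -y, 55 mm below it. Lips 12 mm high line the floor on both sides: 9 mm apart from 18 mm inside the mouth to the stop, a lead-in narrowing to that from 6 mm outside the mouth, 22 mm apart on the ledge outside. No latch: the plate slides with light friction.
- top_rail (a point): Middle of the outer end of the top rail, on its upper face (183 mm above the table). The rail is 34 mm wide and runs 164 mm from here along +y; its underside is 4 mm lower, 6 mm above a seated plate's top edge. Two lips hang 14 mm down from the underside, 19 mm apart here at the mouth, narrowing to 9 mm within 18 mm. Thin posts stand 13 mm either side of the middle, 9 to 21 mm inside the mouth.
- ledge_end (a point): Outer open end of the loading ledge, on its floor, 63 mm above the table: the lower rail's floor, 34 mm wide, runs on from the mouth for 96 mm along -y to this point, with lips 12 mm high, 22 mm apart. A plate stands here by itself only while its front part is held between the lips of the top rail.
- rack: Wooden plate rack, 172 x 170 mm, 42 mm high, fixed to the table. Three open-topped grooves, 8 mm wide, with a low stop at either end, run along its y axis at x -60, 0 and +60 mm, groove floor 12 mm above the table; a plate standing in a groove reaches 122 mm above the table. Origin at the centre of its underside.
- absorber: Black plate, same size as the reflector, in another groove of the rack; to be left there. Origin at its centre.
- dielectric: Orange plastic plate, same size as the reflector, in another groove of the rack; to be left there. Origin at its centre.
- transmitter: Horn on a round-footed stand with a small grey drum at its back, 160 mm high, foot 84 mm across, 0.9 kg, loose on the table about 0.2 m beyond the frame; to be left standing. Origin at the centre of its foot.
- receiver: Similar horn on a stand without the drum, 160 mm high, loose on the table about 0.2 m beyond the frame; to be left standing. Origin at the centre of its foot.
There are look-alikes about, which are no part of the job. Leave any purple look-alike of the reflector alone.

How it is judged:
On the way:
1. the reflector stands on the lower rail, let go, upright, with at least 25 mm of its length inside the mouth but not yet home (y of reflector in the frame of frame_home between -0.123 and -0.012 m and z of reflector in the frame of frame_home between -0.005 and 0.005 m and angle between the z axis of reflector and the z axis of frame_home, either way round below 0.2 rad and angle between the y axis of reflector and the y axis of frame_home, either way round below 0.25 rad and contact force between the fingers and reflector below 0.2 N), for 0.2 s.
At the end, for the whole second after the job is handed in: The reflector stands at rest in the frame, home against the end stop (gap under 5 mm), its centre within 5 mm sideways and 4 mm in height of frame_home, upright within 0.08 rad and in line within 0.06 rad; the black and orange plates are within 30 mm and the horns within 25 mm of where they started (y of reflector in the frame of frame_home between -0.005 and 0.004 m and x of reflector in the frame of frame_home between -0.005 and 0.005 m and z of reflector in the frame of frame_home between -0.004 and 0.004 m and angle between the z axis of reflector and the z axis of frame_home, either way round below 0.08 rad and angle between the y axis of reflector and the y axis of frame_home, either way round below 0.06 rad and linear speed of reflector below 0.01 m/s and distance of each of absorber, dielectric from where it was at the start of the episode below 0.03 m and distance of each of transmitter, receiver from where it was at the start of the episode below 0.025 m); the robot touches nothing.
It fails at once if another plate is pulled or knocked more than 30 mm from its place (distance of any of absorber, dielectric from where it was at the start of the episode above 0.03 m).
It fails at once if a horn is shoved more than 25 mm or tipped (distance of any of transmitter, receiver from where it was at the start of the episode above 0.025 m or angle between any of transmitter, receiver's own z axis and vertical above 0.3 rad).
It also fails if it takes over 48 s, if anything falls off the work surface, if the arm or the gripper's body presses on something with over 40 N, if the wrist force passes 120 N, or if a joint passes its speed limit or range.

ROBOT

A 6-joint arm with a two-finger parallel gripper is mounted at the origin on the work surface. World frame = base frame: x ahead of the robot, y to its left, z up, the work surface at z = 0. Lengths are in m, angles in rad, forces in N, time in s.
With the tool pointing down it reaches from about 0.425 to 0.95 m from the base axis. Payload 3.5 kg.
Tool frame: the origin (TCP) lies midway between the tips of the shut fingers; the grasp point (between the pads) lies 19 mm behind it; z points along the fingers, x is the direction in which the jaws open and shut, and the axes are right-handed (so a half turn about z gives the same grasp; the last joint's range is limited). The gripper opens to 85 mm and grips with 20 to 120 N. Pads are 22 mm wide; open, the fingers measure 114 mm over their backs; the gripper's body (76 mm by 85 mm) begins 54 mm behind the grasp point. The pads swing forward as they close: fully open they stand 13 mm farther back than shut.
Start: joints at [-1.354, 0.286, 1.577, -0, 1.279, -0.15], TCP at [0.242, -0.63, 0.231] pointing down, gripper open.
Joint ranges: [-2.77, 2.77], [-0.9, 2.22], [0.21, 2.48], [-1.53, 4.67], [0.24, 2.81], [-2.84, 2.84]. Speed limits (rad/s): [2.79, 2.79, 3.14, 3.14, 3.14, 3.14].

INTERFACE

Orientations are given as a unit quaternion [x, y, z, w].
In Python, from plant import readout, optics, ctrl gives the robot as it stands. The module is installed in compiled form; this text tells all that it offers.
- The arm moves only by the shell command python3 -m crank 'ROWS' [OPENING] [FORCE]. ROWS is text: rows parted by semicolons, each of 6 numbers parted by spaces: the shift along the tool's x, y, z in mm, then the turn, a rotation vector about the tool's x, y, z in rad. In form: dx dy dz ax ay az; .... A call has 1 to 5 rows; each row shifts and turns the commanded pose from where the row before left it, along the tool's axes as they then stand; what a row does not reach is not made up. A row lasts 1/8 s, in which the tool goes at most 62.5 mm and 10.7 degrees, less where a joint would pass 70% of its speed; a pose out of reach is approached as far as the arm can. A call is refused whole if a number of a shift passes 62.5 or a number of a turn 0.188, either way. A call with a gripper value outside its range is refused whole. OPENING is the opening, from -1 (shut) to 1 (fully open), set as the call begins (- or left out, the last holds). The fingers move at their own pace and stop on an object; FORCE is the grip in N (left out, the last holds). Time passes only in rows, so rows that do not move let the fingers close. It gives the time, the measured TCP pose, the force and the opening at its end, in the units of the state.
- readout.get_state(): the state, without advancing time (a new reading comes with each control period).
- optics.read_camera(name): name is "side" or "top"; returns the picture (420x560x3 uint8, red, green, blue); there is no depth.
- optics.calibration(name): a dict with "mtx" (3x3 intrinsics, pixels), "rvec" (rotation vector, rad) and "tvec" (3), from world to camera coordinates, as OpenCV has them. Camera axes: x right, y down, z forward; pixel columns grow to the right and rows downward; lengths in m; the calibration is good to about 2 mm. A picture is of the moment at which its call begins. calibration takes no time and is no camera call.
- ctrl.sign_off(): hands the job in, once; it reports no verdict.
Trained networks look in the newest picture that a camera, given by its name, has taken for a name from the list of things; names that differ only in an ending like _2 or _b are one class to them, and where a whole thing is asked for, a point or a joint stands for the part that bears it (a point fixed in the world has none). Each returns a list of dicts, best first, with "p" (0 to 1); they miss things now and then, are a little off and sometimes report something else, mostly with a low value. They report only what shows in the picture. A call takes as long as a camera call. They do not tell look-alikes from the thing itself.
- optics.recognise(camera, thing): "xy" ([column, row] as shares, 0 to 1, of the picture: columns of its width, rows of its height, amid what is visible of it).
The state is a dict: "time": time; "qpos": joint angles; "dq": joint speeds; "joint_efforts": joint torques, N m; "eef_pos": TCP position; "tcp_rot": TCP orientation; "contact_force": force on the tool from outside, world axes, zero at the start; "wrist_torque": the same for the moment, N m; "opening": opening from 0.0 (shut) to 1.0 (fully open).
Only numpy, scipy, OpenCV 4.12 (cv2) and the standard library are available. Lean on these libraries where they do the work, as an engineer would, in place of code of your own. Each camera call takes 0.05 s, during which the arm holds its last target.

## Working session

There is one attempt and no reset: what is moved stays moved. The work goes in short steps, Python scripts to look and compute and a shell command to move; the robot and the scene stay as the last step left them, time stands still between calls to the robot, and variables do not carry over. Pictures are saved under pics/ and viewed, and the job is handed in when it is done.

```bash
mkdir -p pics; python3 - <<'E'
from plant import readout, optics
import cv2
s=readout.get_state(); print(s)
for n in("side","top"):
    im=optics.read_camera(n); cv2.imwrite(f"pics/{n}0.png",cv2.cvtColor(im,cv2.COLOR_RGB2BGR))
    print(n,optics.calibration(n))
    for t in["reflector","frame_home","frame_mouth","top_rail","ledge_end","rack","absorber","dielectric","transmitter","receiver"]:
        print(n,t,[(round(d["p"],2),round(d["xy"][0]*560),round(d["xy"][1]*420)) for d in optics.recognise(n,t)][:3])
E
```

```text
{'time': 0.0, 'qpos': array([-1.35404247e+00,  2.87218708e-01,  1.57819715e+00, -6.91870430e-06,
        1.27856278e+00, -1.50013260e-01]), 'dq': array([-1.63176844e-05, -9.60658613e-05, -1.01165145e-03, -4.36534398e-04,
        6.28938066e-04, -8.16741550e-04]), 'joint_efforts': array([-2.64784605e-03, -4.05988955e+01, -2.92624587e+01, -1.49307903e-04,
        5.97329563e-03, -2.83448998e-06]), 'eef_pos': array([ 0.24192939, -0.62945086,  0.22990089]), 'tcp_rot': array([ 8.24196389e-01, -5.66302824e-01, -8.73510738e-04, -8.12540057e-04]), 'contact_force': array([-0.00714011, -0.0776506 , -0.9406557 ]), 'wrist_torque': array([ 0.03396526, -0.03283493,  0.01453504]), 'opening': 1.001789983971952}
side {'mtx': array([[510.2863237 ,   0.        , 283.39005232],
       [  0.        , 510.2863237 , 205.41424947],
       [  0.        ,   0.        ,   1.        ]]), 'rvec': array([ 2.07570155, -0.37952235,  0.24746693]), 'tvec': array([-0.58618038,  0.15645627,  1.41204486])}
side reflector [(0.85, 361, 315), (0.65, 274, 330), (0.54, 242, 267)]
side frame_home [(0.93, 246, 179), (0.17, 266
[... 290 characters left out ...]
ver [(0.9, 300, 185)]
top {'mtx': array([[410.2075126 ,   0.        , 280.64954504],
       [  0.        , 410.2075126 , 209.11828822],
       [  0.        ,   0.        ,   1.        ]]), 'rvec': array([ 2.13304427, -2.17277905,  0.12287043]), 'tvec': array([-0.07368993,  0.58453564,  1.16741379])}
top reflector [(0.87, 429, 188), (0.8, 426, 260), (0.49, 353, 265)]
top frame_home [(0.8, 184, 230)]
top frame_mouth [(0.56, 184, 229)]
top top_rail [(0.89, 186, 228), (0.72, 350, 267)]
top ledge_end [(0.71, 184, 230)]
top rack []
top absorber [(0.73, 358, 225)]
top dielectric [(0.58, 347, 243), (0.17, 186, 229)]
top transmitter [(0.58, 172, 159)]
top receiver [(0.92, 244, 171), (0.38, 361, 221)]
```

View pics/side0.png

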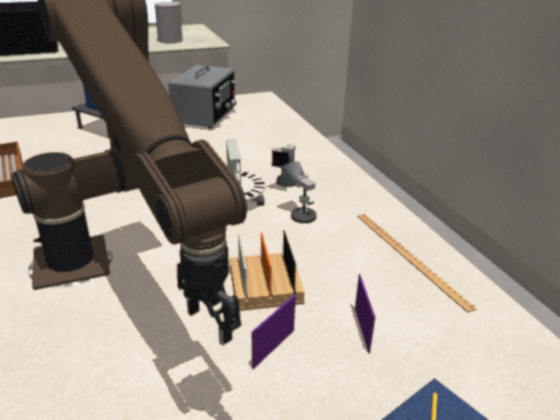

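View pics/top0.png

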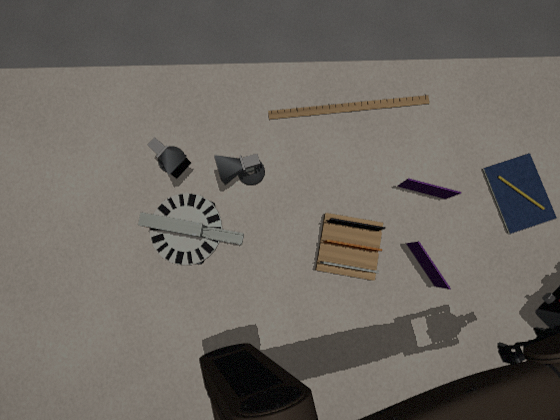

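```bash
python3 - <<'E'
import cv2
a=cv2.imread("pics/side0.png"); cv2.imwrite("pics/side0a.png",cv2.resize(a[120:320,180:380],None,fx=3,fy=3,interpolation=cv2.INTER_CUBIC))
a=cv2.imread("pics/top0.png"); cv2.imwrite("pics/top0f.png",cv2.resize(a[150:290,110:290],None,fx=4.2,fy=4.2,interpolation=cv2.INTER_CUBIC))
cv2.imwrite("pics/top0r.png",cv2.resize(a[180:310,290:460],None,fx=4.4,fy=4.4,interpolation=cv2.INTER_CUBIC))
E
```

```text
(no output)
```

View pics/side0a.png

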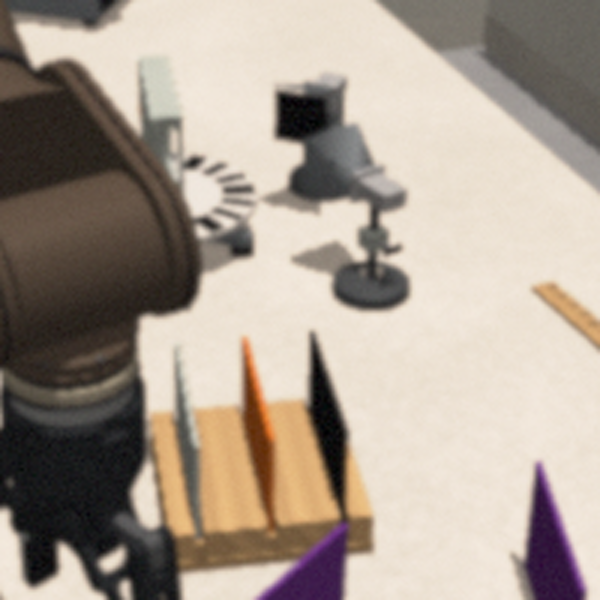

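View pics/top0f.png

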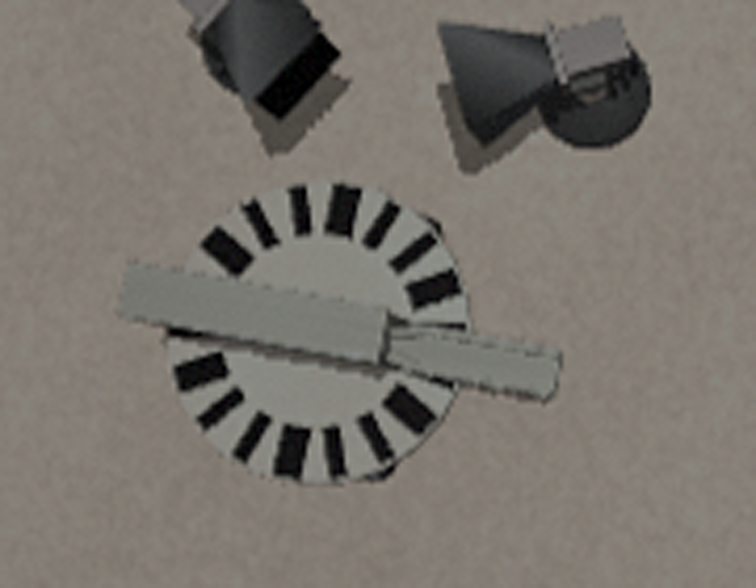

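View pics/top0r.png

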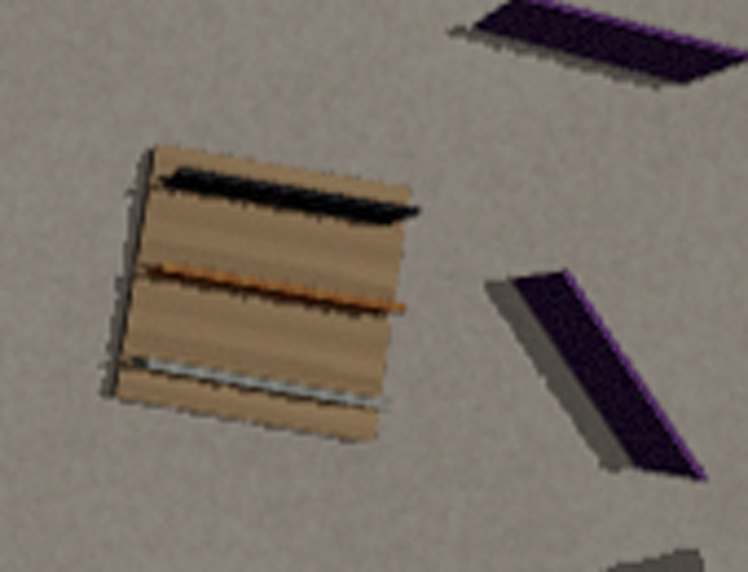

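```bash
cat > h.py <<'E'
import numpy as np,cv2
from plant import optics
def bp(n,px,z):
    c=optics.calibration(n);R=cv2.Rodrigues(c["rvec"])[0];t=c["tvec"]
    d=R.T@np.linalg.solve(c["mtx"],[px[0],px[1],1.]);o=-R.T@t
    return o+d*(z-o[2])/d[2]
def pj(n,P):
    c=optics.calibration(n);return cv2.projectPoints(np.array(P,float).reshape(-1,3),c["rvec"],c["tvec"],c["mtx"],None)[0].reshape(-1,2)
E
python3 - <<'E'
from h import *
f=lambda x,y:(110+x/4.2,150+y/4.2)
g=lambda x,y:(290+x/4.4,180+y/4.4)
def show(k,a,b):
    d=b-a;print(k,a.round(4),b.round(4),"len",np.linalg.norm(d).round(4),"ang",np.degrees(np.arctan2(d[1],d[0])).round(2),"mid",((a+b)/2).round(4))
show("rail",bp("top",f(385,337),.183),bp("top",f(124,290),.183))
show("railend",bp("top",f(388,312),.183),bp("top",f(382,362),.183))
show("ledge->",bp("top",f(555,376),.07),bp("top",f(385,337),.183))
show("refl",bp("top",g(388,405),.122),bp("top",g(130,362),.122))
show("orange",bp("top",g(405,310),.122),bp("top",g(145,269),.122))
show("rack top left",bp("top",g(375,440),.042),bp("top",g(118,397),.042))
show("rack  right",bp("top",g(410,187),.042),bp("top",g(155,148),.042))
print("cam",bp("top",(280,209),0))
c=optics.calibration("side");R=cv2.Rodrigues(c["rvec"])[0];print(-R.T@c["tvec"])
s=lambda x,y:(180+x/3,120+y/3)
show("refl side",bp("side",s(197,445),.122),bp("side",s(178,347),.122))
E
```

```text
rail [0.5141 0.1174 0.183 ] [0.546  0.2778 0.183 ] len 0.1635 ang 78.78 mid [0.5301 0.1976 0.183 ]
railend [0.5294 0.1157 0.183 ] [0.4989 0.1192 0.183 ] len 0.0307 ang 173.48 mid [0.5142 0.1174 0.183 ]
ledge-> [0.4943 0.0256 0.07  ] [0.5141 0.1174 0.183 ] len 0.147 ang 77.83 mid [0.5042 0.0715 0.1265]
refl [ 0.3985 -0.342   0.122 ] [ 0.4271 -0.1867  0.122 ] len 0.1579 ang 79.57 mid [ 0.4128 -0.2643  0.122 ]
orange [ 0.4555 -0.355   0.122 ] [ 0.4833 -0.1975  0.122 ] len 0.1599 ang 79.98 mid [ 0.4694 -0.2763  0.122 ]
rack top left [ 0.3736 -0.3504  0.042 ] [ 0.4041 -0.1849  0.042 ] len 0.1683 ang 79.57 mid [ 0.3889 -0.2676  0.042 ]
rack  right [ 0.5375 -0.3809  0.042 ] [ 0.5666 -0.214   0.042 ] len 0.1694 ang 80.14 mid [ 0.5521 -0.2975  0.042 ]
cam [ 0.58792464 -0.0822011   0.        ]
[ 0.11193071 -1.26806246  0.86107247]
refl side [ 0.3966 -0.3431  0.122 ] [ 0.4235 -0.2056  0.122 ] len 0.1401 ang 78.93 mid [ 0.41   -0.2744  0.122 ]
```

```bash
cat >> h.py <<'E'
from scipy.spatial.transform import Rotation as Ro
from plant import readout
def plan(pos,yaw,N):
    """rows to bring the tool to pos, pointing down, tool x at yaw(deg)"""
    s=readout.get_state();p=s["eef_pos"];R=Ro.from_quat(s["tcp_rot"])
    T=Ro.from_euler('z',yaw,degrees=True)*Ro.from_euler('x',180,degrees=True)
    w=(R.inv()*T).as_rotvec();d=(np.array(pos)-p)/N
    x=R.as_matrix()[:,0];print("p",p.round(4),"yaw",np.degrees(np.arctan2(x[1],x[0])).round(2),"z",R.as_matrix()[:,2].round(4),"F",s["contact_force"].round(1),"t",s["time"],"op",s["opening"])
    for i in range(N):
        print(np.r_[(R.inv().apply(d)*1000).round(1),(w/N).round(4)]);R=R*Ro.from_rotvec(w/N)
E
python3 -c "
from h import *
plan([.4055,-.306,.215],-10.15,8)"
```

```text
p [ 0.2421 -0.6301  0.2313] yaw -68.98 z [-0.e+00  1.e-04 -1.e+00] F [ 0.2 -0.7 -0.7] t 1.1 op 0.9979255926923201
[-30.5    -33.6      2.      -0.       0.      -0.1284]
[-25.9    -37.2      2.      -0.       0.      -0.1284]
[-21.     -40.2      2.      -0.       0.      -0.1284]
[-15.6    -42.6      2.      -0.       0.      -0.1284]
[-10.1    -44.2      2.      -0.       0.      -0.1284]
[ -4.3    -45.2      2.      -0.       0.      -0.1284]
[  1.5    -45.3      2.      -0.       0.      -0.1284]
[  7.3    -44.8      2.      -0.       0.      -0.1284]
```

```bash
python3 -m crank '-30.5 -33.6 2 0 0 -0.1284; -26 -37 2 0 0 -0.1284; -21 -40 2 0 0 -0.1284; -15.6 -42.6 2 0 0 -0.1284' 0 60
python3 -m crank '-10 -44 2 0 0 -0.1284; -4.3 -45 2 0 0 -0.1284; 1.5 -45 2 0 0 -0.1284; 7.3 -45 2 0 0 -0.1284; 0 0 0 0 0 0'
python3 - <<'E'
from h import *
plan([.4055,-.306,.078],-10.15,5)
for n in("side","top"):
    im=optics.read_camera(n); cv2.imwrite(f"pics/{n}1.png",cv2.cvtColor(im,cv2.COLOR_RGB2BGR))
a=cv2.imread("pics/side1.png"); cv2.imwrite("pics/side1a.png",cv2.resize(a[120:320,150:350],None,fx=3,fy=3,interpolation=cv2.INTER_CUBIC))
a=cv2.imread("pics/top1.png"); cv2.imwrite("pics/top1r.png",cv2.resize(a[180:310,290:460],None,fx=4.4,fy=4.4,interpolation=cv2.INTER_CUBIC))
E
```

```text
time: 1.6
eef_pos: [0.3239, -0.4669, 0.2234]
tcp_rot: [0.942, -0.337, 0.0, 0.0]
contact_force: [-0.0, 1.1, 0.2]
opening: 0.496
time: 2.22
eef_pos: [0.4056, -0.3043, 0.2153]
tcp_rot: [0.996, -0.086, 0.0, -0.0]
contact_force: [-0.8, 0.2, 0.8]
opening: 0.497
p [ 0.4056 -0.3043  0.2153] yaw -9.9 z [ 1.e-04  3.e-04 -1.e+00] F [-0.8  0.2  0.8] t 2.225 op 0.4966751546190973
[ 0.00e+00  3.00e-01  2.75e+01 -1.00e-04  0.00e+00  9.00e-04]
[ 0.00e+00  3.00e-01  2.75e+01 -1.00e-04  0.00e+00  9.00e-04]
[ 0.00e+00  3.00e-01  2.75e+01 -1.00e-04  0.00e+00  9.00e-04]
[ 0.00e+00  3.00e-01  2.75e+01 -1.00e-04  0.00e+00  9.00e-04]
[ 0.00e+00  3.00e-01  2.75e+01 -1.00e-04  0.00e+00  9.00e-04]
```

View pics/side1a.png

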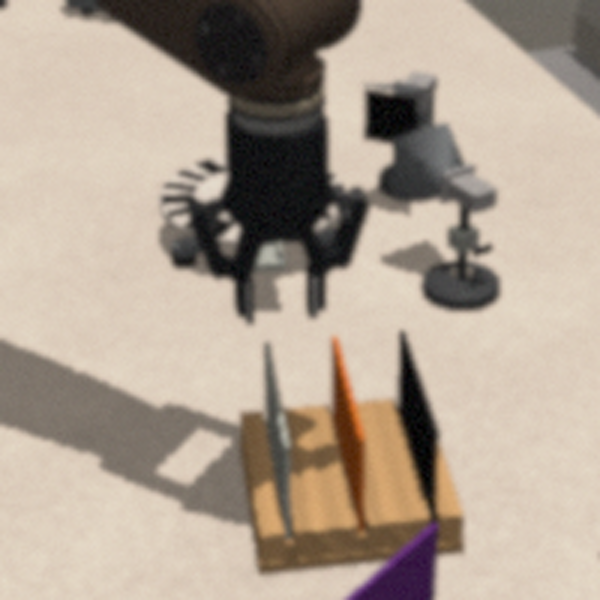

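View pics/top1.png

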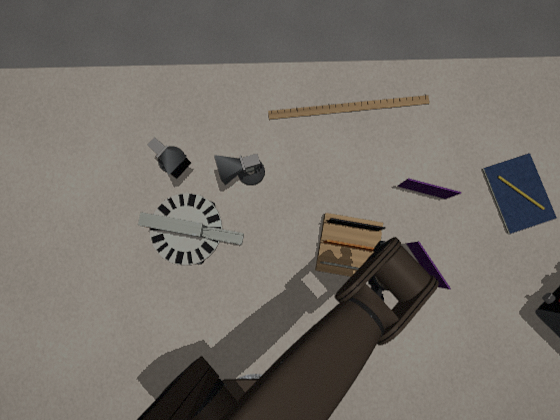

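```bash
python3 - <<'E'
from h import *
P=[[.4056,-.3043,.2153],[.4056,-.3043,.122],[.4115,-.272,.122],[.4115+.01345,-.272+.0738,.122],[.4115-.01345,-.272-.0738,.122]]
print((pj("side",P)-[150,120])*3)
E
```

```text
[[280.91472961 318.00268017]
 [282.94848545 415.08604642]
 [277.88908871 391.79257197]
 [267.08723746 342.22225465]
 [289.82820983 446.58188624]]
```

The side crop shows the two fingertips at (247,318) and (315,315). Between them is the silver plate's top edge, from (267,345) to (287,442). That matches the projected estimates to about 2 mm, so I'm descending and gripping.

```bash
python3 -m crank '0 0.5 35 0 0 0; 0 0.5 35 0 0 0; 0 0.5 35 0 0 0; 0 0 32 0 0 0.004; 0 0 0 0 0 0' 0 60
python3 -m crank '0 0 0 0 0 0; 0 0 0 0 0 0; 0 0 0 0 0 0; 0 0 0 0 0 0; 0 0 0 0 0 0' -1 60
python3 -m crank '0 0 0 0 0 0; 0 0 0 0 0 0' -1 60
python3 - <<'E'
from h import *
for n in("side",):
    im=optics.read_camera(n); cv2.imwrite(f"pics/{n}2.png",cv2.cvtColor(im,cv2.COLOR_RGB2BGR))
a=cv2.imread("pics/side2.png"); cv2.imwrite("pics/side2a.png",cv2.resize(a[120:320,150:350],None,fx=3,fy=3,interpolation=cv2.INTER_CUBIC))
E
```

```text
time: 2.95
eef_pos: [0.4025, -0.3077, 0.0757]
tcp_rot: [0.996, -0.091, -0.002, -0.002]
contact_force: [-0.7, -0.3, -0.5]
opening: 0.502
time: 3.58
eef_pos: [0.4049, -0.3093, 0.0803]
tcp_rot: [0.996, -0.09, 0.0, 0.001]
contact_force: [-3.6, -0.3, 6.2]
opening: 0.054
time: 3.82
eef_pos: [0.4049, -0.3093, 0.0803]
tcp_rot: [0.996, -0.09, 0.0, 0.001]
contact_force: [-3.3, -1.5, 6.9]
opening: 0.053
```

View pics/side2a.png

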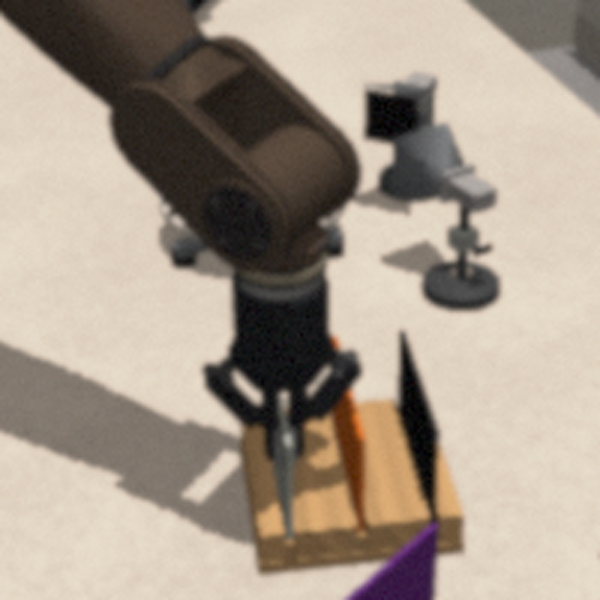

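```bash
python3 -m crank '0 0 -30 0 0 0; 0 0 -35 0 0 0; 0 0 -35 0 0 0; 0 0 -25 0 0 0; 0 0 0 0 0 0'
python3 - <<'E'
from h import *
th=np.radians(78.8);u=np.array([np.cos(th),np.sin(th)])
H=np.array([.528,.189])
plan([*(H-.203*u),.195],-11.2,8)
E
```

```text
time: 4.5
eef_pos: [0.4056, -0.3089, 0.2056]
tcp_rot: [0.996, -0.09, 0.002, 0.002]
contact_force: [0.0, -0.4, -2.4]
opening: 0.049
p [ 0.4056 -0.3089  0.2056] yaw -10.34 z [ 0.004  -0.0042 -1.    ] F [ 0.  -0.4 -2.4] t 4.5 op 0.049116920784530144
[ 3.50e+00 -3.86e+01  1.20e+00  4.00e-04 -6.00e-04  1.90e-03]
[ 3.40e+00 -3.86e+01  1.20e+00  4.00e-04 -6.00e-04  1.90e-03]
[ 3.30e+00 -3.86e+01  1.20e+00  4.00e-04 -6.00e-04  1.90e-03]
[ 3.30e+00 -3.86e+01  1.30e+00  4.00e-04 -6.00e-04  1.90e-03]
[ 3.20e+00 -3.86e+01  1.30e+00  4.00e-04 -6.00e-04  1.90e-03]
[ 3.10e+00 -3.86e+01  1.30e+00  4.00e-04 -6.00e-04  1.90e-03]
[ 3.10e+00 -3.86e+01  1.30e+00  4.00e-04 -6.00e-04  1.90e-03]
[ 3.00e+00 -3.86e+01  1.30e+00  4.00e-04 -6.00e-04  1.90e-03]
```

```bash
python3 -m crank '3.5 -38.6 1.2 0 0 0.002; 3.4 -38.6 1.2 0 0 0.002; 3.3 -38.6 1.2 0 0 0.002; 3.3 -38.6 1.3 0 0 0.002; 3.2 -38.6 1.3 0 0 0.002'
python3 -m crank '3.1 -38.6 1.3 0 0 0.002; 3.1 -38.6 1.3 0 0 0.002; 3 -38.6 1.3 0 0 0.002; 0 0 0 0 0 0; 0 0 0 0 0 0'
python3 - <<'E'
from h import *
th=np.radians(78.8);u=np.array([np.cos(th),np.sin(th)])
H=np.array([.528,.189])
plan([*(H-.203*u),.15],-11.2,1)
for n in("side","top"):
    im=optics.read_camera(n); cv2.imwrite(f"pics/{n}3.png",cv2.cvtColor(im,cv2.COLOR_RGB2BGR))
a=cv2.imread("pics/side3.png"); cv2.imwrite("pics/side3a.png",cv2.resize(a[100:260,150:330],None,fx=4,fy=3.75,interpolation=cv2.INTER_CUBIC))
a=cv2.imread("pics/top3.png"); cv2.imwrite("pics/top3a.png",cv2.resize(a[150:290,110:290],None,fx=4.2,fy=4.2,interpolation=cv2.INTER_CUBIC))
E
```

```text
time: 5.12
eef_pos: [0.4556, -0.1196, 0.1948]
tcp_rot: [0.995, -0.095, -0.001, -0.001]
contact_force: [0.9, -0.4, -2.3]
opening: 0.051
time: 5.75
eef_pos: [0.4868, -0.0096, 0.1917]
tcp_rot: [0.995, -0.098, -0.001, 0.0]
contact_force: [0.3, -0.1, -2.0]
opening: 0.051
p [ 0.4868 -0.0096  0.1917] yaw -11.24 z [-2.4e-03  1.0e-04 -1.0e+00] F [ 0.3 -0.1 -2. ] t 5.75 op 0.05102802991713238
[ 2.00e+00  2.00e-01  4.17e+01  4.00e-04  2.40e-03 -7.00e-04]
```

View pics/side3a.png

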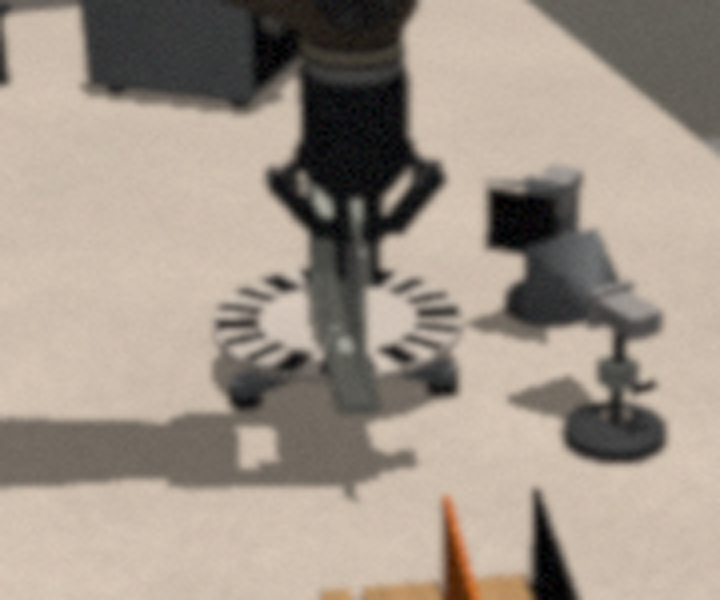

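View pics/top3a.png

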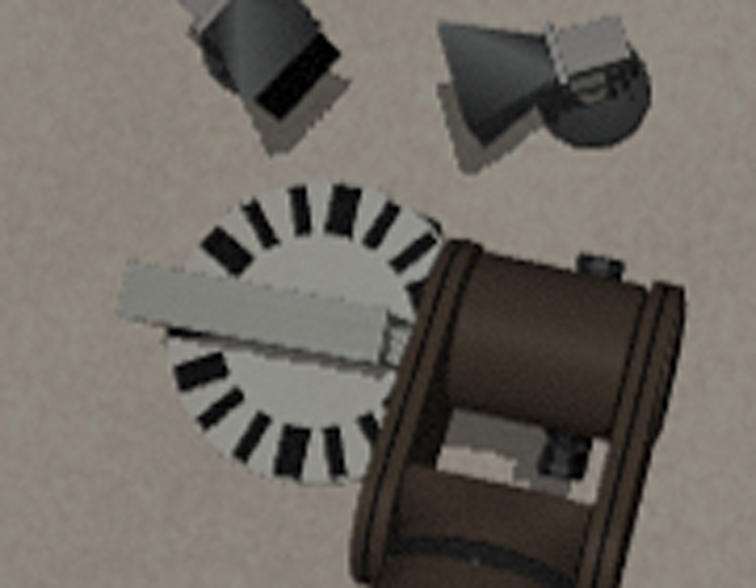

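```bash
python3 - <<'E'
from h import *
th=np.radians(78.8);u=np.array([np.cos(th),np.sin(th)]);n=np.array([u[1],-u[0]])
H=np.array([.528,.189])
F=lambda x,y,z:[*(H+n*x+u*y),z]
a=cv2.imread("pics/side3.png")
S=8
c=cv2.resize(a[140:215,190:280],None,fx=S,fy=S,interpolation=cv2.INTER_CUBIC)
b=c.copy()
def L(P,Q,col):
    q=((pj("side",[P,Q])-[190,140]+.5)*S).astype(int);cv2.line(b,tuple(map(int,q[0])),tuple(map(int,q[1])),col,1,cv2.LINE_AA)
for s in(-17,17):
    L(F(s/1e3,-.169,.063),F(s/1e3,-.073,.063),(0,0,255)); 
    L(F(s/1e3,-.073,.183),F(s/1e3,.091,.183),(0,0,255))
L(F(-.017,-.169,.063),F(.017,-.169,.063),(0,0,255));L(F(-.017,-.073,.183),F(.017,-.073,.183),(0,0,255))
T=np.array([.4868,-.0096]);zb=.1917-.0683
e=T-u*.037;f=e+u*.15
for z in(zb,zb+.11):L([*e,z],[*f,z],(0,200,0))
L([*e,zb],[*e,zb+.11],(0,200,0))
cv2.imwrite("pics/ov3.png",b);cv2.imwrite("pics/raw3.png",c)
E
```

```text
(no output)
```

View pics/ov3.png

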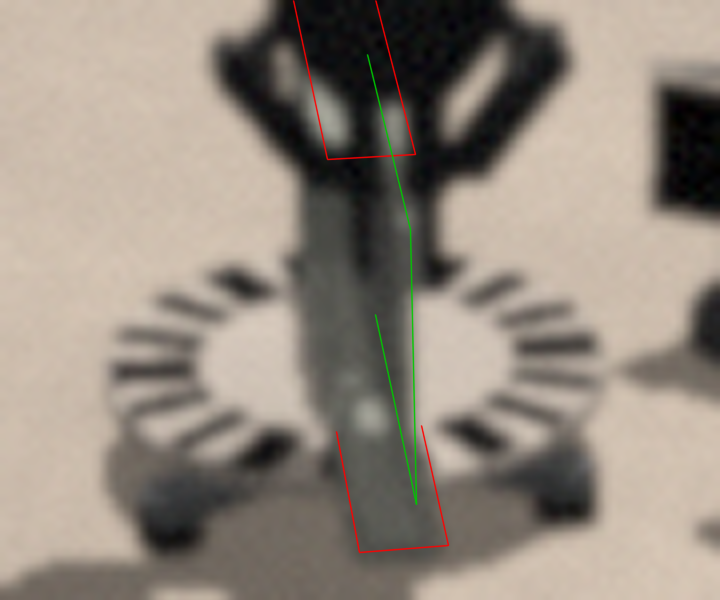

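View pics/raw3.png

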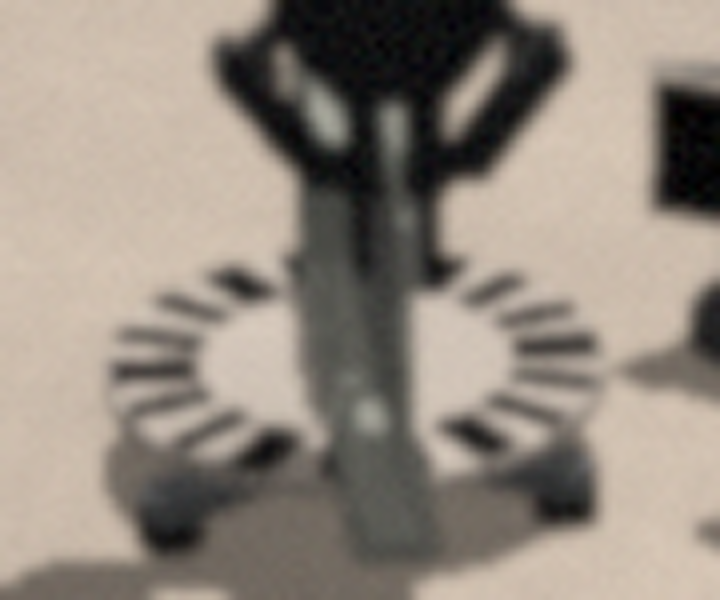

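```bash
python3 - <<'E'
import cv2,numpy as np
from plant import optics
ims=[]
for i in range(6): ims.append(optics.read_camera("side").astype(float))
a=np.mean(ims,0)[:,:,::-1]
c=cv2.resize(a[155:215,215:255],None,fx=15,fy=10,interpolation=cv2.INTER_CUBIC)
c=np.clip((c-30)*2.0,0,255).astype(np.uint8)
cv2.imwrite("pics/e3.png",c)
E
```

```text
(no output)
```

View pics/e3.png

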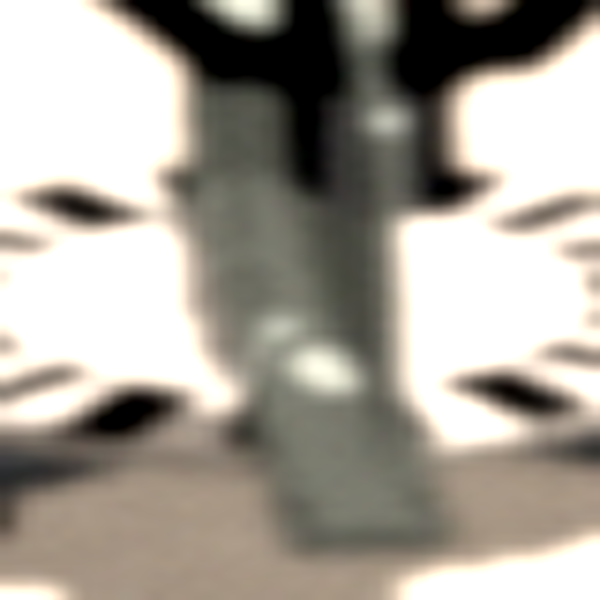

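```bash
python3 - <<'E'
import cv2,numpy as np
from plant import optics
ims=[]
for i in range(8): ims.append(optics.read_camera("side").astype(float))
a=np.mean(ims,0)[:,:,::-1]
c=cv2.resize(a[155:215,215:255],None,fx=15,fy=10,interpolation=cv2.INTER_CUBIC)
c=np.clip((c-55)*4.5,0,255).astype(np.uint8)
cv2.imwrite("pics/e4.png",c)
print(a[195:211,230:248,1].astype(int))
E
```

```text
[[132  95  83  89  93  94  94  93  89  79  78  93 126 165 183 179 161 126]
 [101  76  79  90  92  92  92  90  86  81  77  83 106 146 181 193 188 166]
 [ 77  65  77  87  91  92  90  90  88  83  79  81  91 124 167 191 192 184]
 [ 67  58  74  83  90  91  92  90  90  86  82  83  88 112 152 175 176 169]
 [ 75  65  73  82  90  91  92  91  91  87  84  86  91 110 136 146 140 131]
 [ 86  82  79  81  88  91  92  91  90  88  86  88  91 101 114 116 111 106]
 [ 91  87  82  84  89  91  92  91  89  90  89  90  89  95 100 104 104 104]
 [ 96  93  87  86  88  90  92  93  91  90  90  89  88  93 100 102 104 105]
 [101 100  95  86  84  89  90  92  91  91  91  89  86  89  97 104 106 106]
 [104 103  96  85  81  86  91  93  91  91  90  89  84  85  95 102 105 106]
 [106 103  98  84  78  82  89  92  91  92  91  89  85  83  93 101 105 106]
 [105 102  98  86  80  80  87  91  91  91  90  89  88  85  90  98 103 105]
 [106 105 100  92  83  81  84  86  86  87  86  85  85  83  87  95 102 105]
 [106 106 103  96  86  79  80  80  80  79  78  78  79  79  85  95 101 105]
 [107 107 104  98  87  81  80  81  80  79  79  81  80  83  90  98 104 107]
 [107 106 105 102  95  91  90  90  91  91  91  92  94  98 105 108 112 121]]
```

View pics/e4.png

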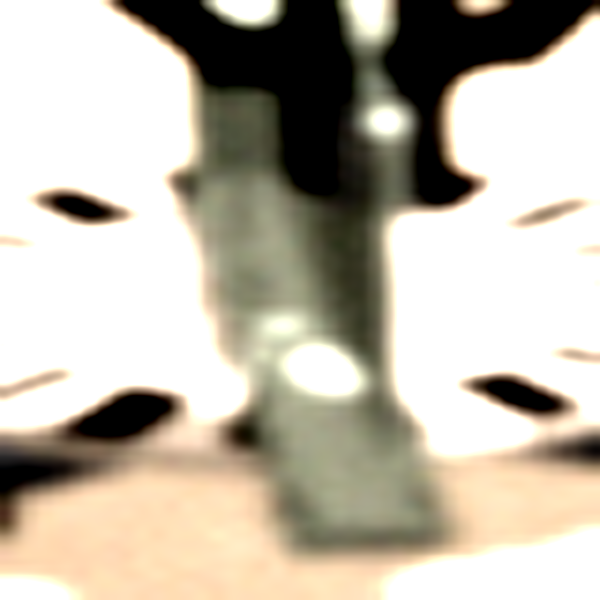

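```bash
python3 -m crank '1 0 15 0 0.002 0; 0 0 15 0 0 0; 0 0 12 0 0 0; 0 0 8 0 0 0; 0 0 0 0 0 0'
python3 -m crank '0 0 0 0 0 0'
python3 - <<'E'
from h import *
th=np.radians(78.8);u=np.array([np.cos(th),np.sin(th)])
H=np.array([.528,.189])
plan([*(H-.203*u),.1333],-11.2,1)
im=optics.read_camera("side").astype(float)
for i in range(5): im+=optics.read_camera("side")
a=im[:,:,::-1]/6
c=cv2.resize(a[155:215,215:255],None,fx=15,fy=10,interpolation=cv2.INTER_CUBIC)
cv2.imwrite("pics/e5.png",np.clip((c-40)*3,0,255).astype(np.uint8))
E
```

```text
time: 7.18
eef_pos: [0.4881, -0.0096, 0.1422]
tcp_rot: [0.995, -0.098, 0.0, -0.0]
contact_force: [0.2, 0.3, -2.6]
opening: 0.052
time: 7.3
eef_pos: [0.4891, -0.0098, 0.1437]
tcp_rot: [0.995, -0.098, 0.001, 0.0]
contact_force: [0.5, -0.5, -1.8]
opening: 0.046
p [ 0.4891 -0.0098  0.1437] yaw -11.27 z [ 2.9e-03 -6.0e-04 -1.0e+00] F [ 0.5 -0.5 -1.8] t 7.3 op 0.04607456701805281
[-5.00e-01  4.00e-01  1.04e+01  0.00e+00 -2.90e-03 -1.30e-03]
```

View pics/e5.png

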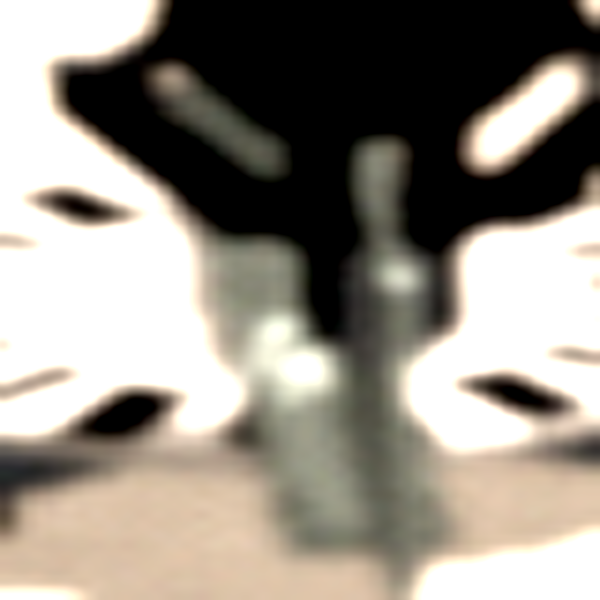

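```bash
python3 -m crank '-1 0 4 0 -0.002 0; 0 0 4 0 0 0; 0 0 0 0 0 0; 0 0 0 0 0 0'
python3 -m crank '0 0 1.5 0 0 0; 0 0 0 0 0 0; 0 0 0 0 0 0'
python3 -m crank '0 0 1.5 0 0 0; 0 0 0 0 0 0; 0 0 0 0 0 0'
python3 - <<'E'
from h import *
th=np.radians(78.8);u=np.array([np.cos(th),np.sin(th)]);n=np.array([u[1],-u[0]])
H=np.array([.528,.189])
plan([*(H-.203*u),.1333],-11.2,1)
im=optics.read_camera("side").astype(float)
for i in range(5): im+=optics.read_camera("side")
a=im[:,:,::-1]/6
S=12
c=cv2.resize(a[165:215,220:260],None,fx=S,fy=S,interpolation=cv2.INTER_CUBIC)
b=np.clip((c-40)*3,0,255).astype(np.uint8)
F=lambda x,y,z:[*(H+n*x+u*y),z]
def L(P,Q,col):
    q=((pj("side",[P,Q])-[220,165]+.5)*S).astype(int);cv2.line(b,tuple(map(int,q[0])),tuple(map(int,q[1])),col,1,cv2.LINE_AA)
for s in(-17,17):
    L(F(s/1e3,-.169,.063),F(s/1e3,-.073,.063),(0,0,255)); L(F(s/1e3,-.169,.075),F(s/1e3,-.073,.075),(255,0,0))
s=readout.get_state()["eef_pos"]
T=s[:2];zb=.065
e=T-u*.037;f=e+u*.15
for z in(zb,zb+.11):L([*e,z],[*f,z],(0,200,0))
for k in(-.0025,.0025):L([*(e+k*n),zb],[*(e+k*n),zb+.11],(0,200,0))
cv2.imwrite("pics/e6.png",b)
E
```

```text
time: 8.1
eef_pos: [0.4877, -0.0096, 0.1351]
tcp_rot: [0.995, -0.098, -0.0, -0.0]
contact_force: [0.2, 0.8, -2.6]
opening: 0.045
time: 8.48
eef_pos: [0.4877, -0.0096, 0.1338]
tcp_rot: [0.995, -0.098, 0.0, 0.0]
contact_force: [-0.4, 0.7, -2.4]
opening: 0.047
time: 8.85
eef_pos: [0.4877, -0.0095, 0.1322]
tcp_rot: [0.995, -0.098, -0.0, -0.0]
contact_force: [-0.8, 0.3, -3.2]
opening: 0.053
p [ 0.4877 -0.0095  0.1322] yaw -11.28 z [-1.e-04  0.e+00 -1.e+00] F [-0.8  0.3 -3.2] t 8.85 op 0.05314223928981885
[ 1.0e+00  4.0e-01 -1.1e+00 -0.0e+00  1.0e-04 -1.3e-03]
```

View pics/e6.png

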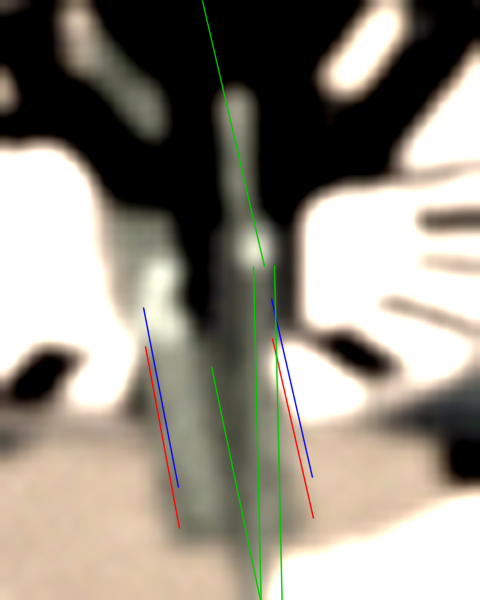

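```bash
python3 -m crank '0.5 -6 0 0 0 0; 0 -6 0 0 0 0; 0 -5 0 0 0 0; 0 0 0 0 0 0'
python3 -m crank '0 -6 0 0 0 0; 0 -6 0 0 0 0; 0 -3 0 0 0 0; 0 0 0 0 0 0'
python3 - <<'E'
from h import *
plan([.5,0,.13],-11.2,1)
for n in("side","top"):
    im=optics.read_camera(n); cv2.imwrite(f"pics/{n}7.png",cv2.cvtColor(im,cv2.COLOR_RGB2BGR))
a=cv2.imread("pics/side7.png"); c=cv2.resize(a[140:215,200:270],None,fx=8,fy=8,interpolation=cv2.INTER_CUBIC).astype(float)
cv2.imwrite("pics/side7a.png",np.clip((c-30)*2,0,255))
a=cv2.imread("pics/top7.png"); cv2.imwrite("pics/top7a.png",cv2.resize(a[190:270,150:260],None,fx=7,fy=7,interpolation=cv2.INTER_CUBIC))
E
```

```text
time: 9.65
eef_pos: [0.4915, 0.0075, 0.1322]
tcp_rot: [0.995, -0.098, -0.0, 0.0]
contact_force: [-0.3, -0.1, -3.1]
opening: 0.049
time: 10.15
eef_pos: [0.4944, 0.022, 0.1322]
tcp_rot: [0.995, -0.098, -0.0, 0.0]
contact_force: [0.6, 0.6, -3.1]
opening: 0.048
p [0.4944 0.022  0.1322] yaw -11.25 z [-1.e-04 -0.e+00 -1.e+00] F [ 0.6  0.6 -3.1] t 10.15 op 0.04783181926552602
[ 9.70e+00  2.05e+01  2.20e+00  0.00e+00  1.00e-04 -8.00e-04][ WARN:0@3.064] global loadsave.cpp:1063 imwrite_ Unsupported depth image for selected encoder is fallbacked to CV_8U.
```

View pics/side7a.png

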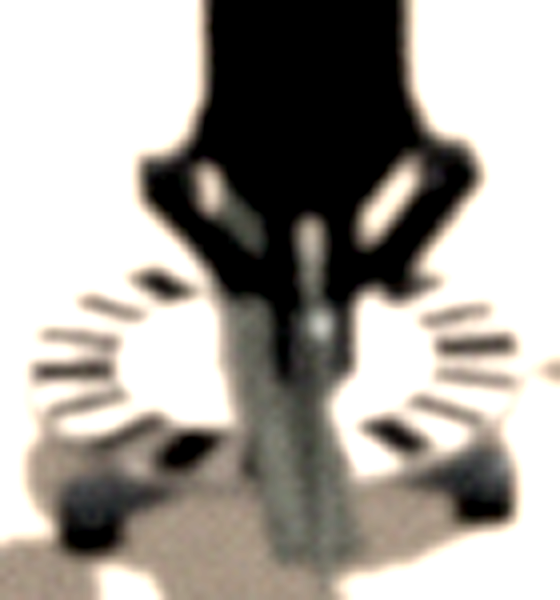

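View pics/top7a.png

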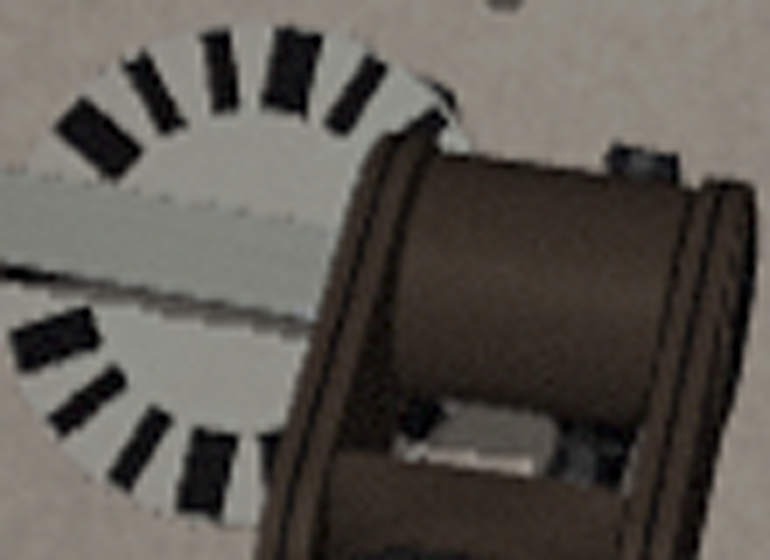

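```bash
python3 -m crank '0 -4 0 0 0 0; 0 -4 0 0 0 0; 0 -2 0 0 0 0; 0 0 0 0 0 0'
python3 -m crank '0 -4 0 0 0 0; 0 -4 0 0 0 0; 0 -2 0 0 0 0; 0 0 0 0 0 0'
python3 -m crank '0 -4 0 0 0 0; 0 -4 0 0 0 0; 0 -2 0 0 0 0; 0 0 0 0 0 0'
```

```text
time: 10.75
eef_pos: [0.4964, 0.0317, 0.1322]
tcp_rot: [0.995, -0.098, -0.0, 0.0]
contact_force: [0.3, 0.2, -1.9]
opening: 0.052
time: 11.25
eef_pos: [0.4984, 0.0415, 0.1322]
tcp_rot: [0.995, -0.098, -0.0, 0.0]
contact_force: [-1.0, 0.5, -2.1]
opening: 0.051
time: 11.75
eef_pos: [0.5003, 0.0513, 0.1322]
tcp_rot: [0.995, -0.098, -0.0, 0.0]
contact_force: [0.0, -0.6, -2.5]
opening: 0.046
```

```bash
python3 -m crank '0 -4 0 0 0 0; 0 -4 0 0 0 0; 0 -2 0 0 0 0; 0 0 0 0 0 0'
python3 -m crank '0 0 1 0 0 0; 0 0 0 0 0 0; 0 0 0 0 0 0'
python3 -m crank '0 0 1 0 0 0; 0 0 0 0 0 0; 0 0 0 0 0 0'
```

```text
time: 12.25
eef_pos: [0.5023, 0.0611, 0.1322]
tcp_rot: [0.995, -0.098, -0.0, 0.0]
contact_force: [0.5, -0.1, -2.7]
opening: 0.051
time: 12.62
eef_pos: [0.5024, 0.0609, 0.1314]
tcp_rot: [0.995, -0.098, 0.0, -0.0]
contact_force: [0.4, 0.1, -1.5]
opening: 0.051
time: 13.0
eef_pos: [0.5026, 0.0609, 0.1313]
tcp_rot: [0.995, -0.098, 0.0, 0.0]
contact_force: [-2.6, 0.7, 5.4]
opening: 0.049
```

```bash
python3 -m crank '0 0 -0.7 0 0 0; 0 0 0 0 0 0' 
python3 -m crank '0 0 0 0 0 0; 0 0 0 0 0 0; 0 0 0 0 0 0' -0.4
python3 - <<'E'
from h import *
plan([.5,0,.13],-11.2,1)
im=optics.read_camera("side"); cv2.imwrite("pics/side8.png",cv2.cvtColor(im,cv2.COLOR_RGB2BGR))
a=cv2.imread("pics/side8.png"); c=cv2.resize(a[130:215,200:270],None,fx=7,fy=7,interpolation=cv2.INTER_CUBIC).astype(float)
cv2.imwrite("pics/side8a.png",np.clip((c-30)*2,0,255).astype(np.uint8))
E
```

```text
time: 13.25
eef_pos: [0.5025, 0.061, 0.1313]
tcp_rot: [0.995, -0.098, 0.0, -0.0]
contact_force: [-1.0, 0.2, 4.1]
opening: 0.049
time: 13.62
eef_pos: [0.5022, 0.0609, 0.1306]
tcp_rot: [0.995, -0.098, -0.0, -0.0]
contact_force: [-0.4, 0.2, 0.1]
opening: 0.299
p [0.5022 0.0609 0.1306] yaw -11.28 z [-2.e-04  1.e-04 -1.e+00] F [-0.4  0.2  0.1] t 13.625 op 0.2988668825950603
[ 9.80e+00  6.02e+01  6.00e-01 -0.00e+00  2.00e-04 -1.40e-03]
```

View pics/side8a.png

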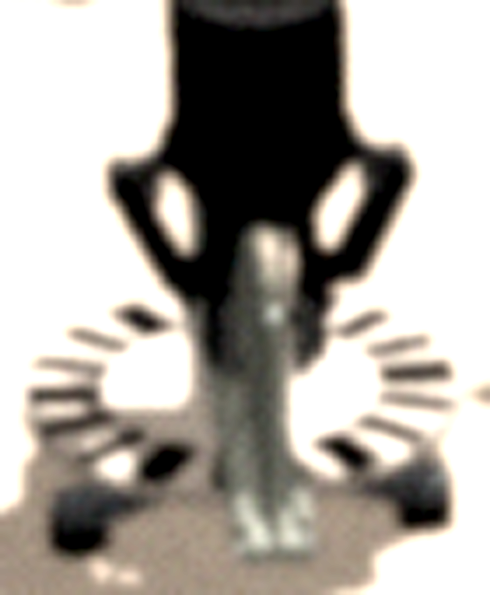

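```bash
python3 -m crank '0 0 0 0 0 0; 0 0 0 0 0 0; 0 0 0 0 0 0; 0 0 -25 0 0 0; 0 0 -30 0 0 0' -0.1
python3 -m crank '0 15 -30 0 0 0; 0 30 -5 0 0 0; 0 40 0 0 0 0; 0 0 0 0 0 0; 0 0 0 0 0 0'
python3 - <<'E'
from h import *
plan([.5,0,.13],-11.2,1)
for n in("side","top"):
    im=optics.read_camera(n); cv2.imwrite(f"pics/{n}9.png",cv2.cvtColor(im,cv2.COLOR_RGB2BGR))
a=cv2.imread("pics/side9.png"); c=cv2.resize(a[120:215,190:280],None,fx=6,fy=6,interpolation=cv2.INTER_CUBIC).astype(float)
cv2.imwrite("pics/side9a.png",np.clip((c-30)*2,0,255).astype(np.uint8))
a=cv2.imread("pics/top9.png"); cv2.imwrite("pics/top9a.png",cv2.resize(a[190:270,130:260],None,fx=6,fy=6,interpolation=cv2.INTER_CUBIC))
E
```

```text
time: 14.3
eef_pos: [0.5016, 0.061, 0.1857]
tcp_rot: [0.995, -0.098, -0.001, 0.0]
contact_force: [0.6, -0.7, 0.1]
opening: 0.451
time: 14.92
eef_pos: [0.4856, -0.0222, 0.2208]
tcp_rot: [0.995, -0.098, -0.0, -0.0]
contact_force: [-0.4, -1.2, 1.3]
opening: 0.452
p [ 0.4856 -0.0222  0.2208] yaw -11.3 z [-1.e-04  4.e-04 -1.e+00] F [-0.4 -1.2  1.3] t 14.925 op 0.4515057964085427
[ 9.80e+00 -2.45e+01  9.09e+01 -4.00e-04  1.00e-04 -1.80e-03]
```

View pics/side9a.png

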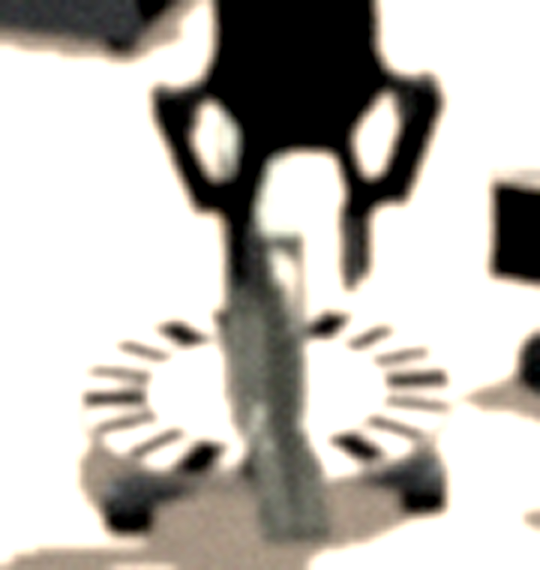

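View pics/top9a.png

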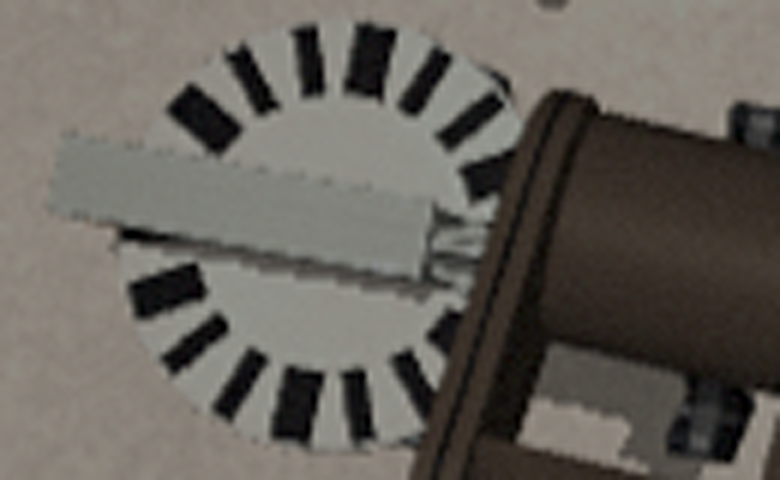

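```bash
python3 -m crank '0 0 0 0 0 0; 0 0 25 0 0 0; 0 0 30 0 0 0; 0 0 25 0 0 0; 0 0 11 0 0 0' -1 60
python3 -m crank '0.5 -10 0 0 0 0; 0 -10 0 0 0 0; 0 0 0 0 0 0; 0 0 0 0 0 0'
python3 - <<'E'
from h import *
th=np.radians(78.8);u=np.array([np.cos(th),np.sin(th)])
H=np.array([.528,.189])
plan([*(H-.086*u),.13],-11.2,1)
im=optics.read_camera("side"); cv2.imwrite("pics/side10.png",cv2.cvtColor(im,cv2.COLOR_RGB2BGR))
a=cv2.imread("pics/side10.png"); c=cv2.resize(a[120:215,190:280],None,fx=6,fy=6,interpolation=cv2.INTER_CUBIC).astype(float)
cv2.imwrite("pics/side10a.png",np.clip((c-20)*2,0,255).astype(np.uint8))
E
```

```text
time: 15.65
eef_pos: [0.4848, -0.0217, 0.1283]
tcp_rot: [0.995, -0.098, -0.001, -0.0]
contact_force: [-0.5, -0.9, 0.2]
opening: -0.001
time: 16.15
eef_pos: [0.4905, -0.0028, 0.1307]
tcp_rot: [0.995, -0.098, 0.001, 0.0]
contact_force: [0.1, -0.1, 0.3]
opening: 0.005
p [ 0.4905 -0.0028  0.1307] yaw -11.24 z [ 1.3e-03 -4.0e-04 -1.0e+00] F [ 0.1 -0.1  0.3] t 16.15 op 0.0051347184868214225
[-5.000e-01 -1.094e+02  6.000e-01  1.000e-04 -1.400e-03 -7.000e-04]
```

View pics/side10a.png

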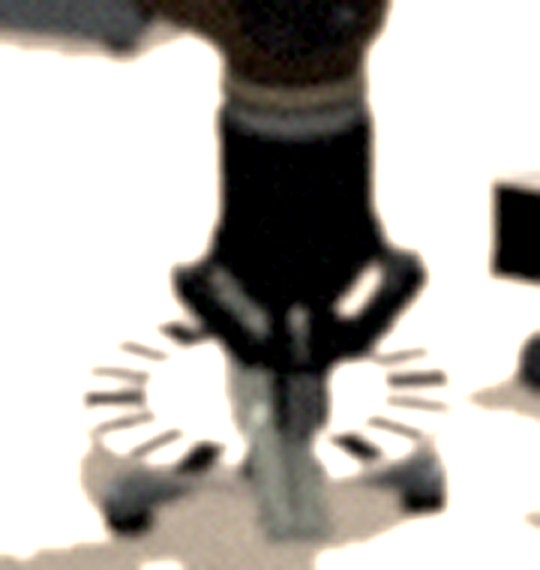

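```bash
python3 -m crank '0 -5 0 0 0 0; 0 -6 0 0 0 0; 0 -6 0 0 0 0; 0 -6 0 0 0 0; 0 -6 0 0 0 0'
python3 -m crank '0 -6 0 0 0 0; 0 -6 0 0 0 0; 0 -6 0 0 0 0; 0 -5 0 0 0 0; 0 0 0 0 0 0'
python3 -m crank '0 -5 0 0 0 0; 0 -6 0 0 0 0; 0 -6 0 0 0 0; 0 -5 0 0 0 0; 0 0 0 0 0 0'
python3 -m crank '0 -4 0 0 0 0; 0 -4 0 0 0 0; 0 -4 0 0 0 0; 0 -3 0 0 0 0; 0 0 0 0 0 0'
python3 - <<'E'
from h import *
th=np.radians(78.8);u=np.array([np.cos(th),np.sin(th)])
H=np.array([.528,.189])
plan([*(H-.086*u),.13],-11.2,1)
for n in("side","top"):
    im=optics.read_camera(n); cv2.imwrite(f"pics/{n}11.png",cv2.cvtColor(im,cv2.COLOR_RGB2BGR))
a=cv2.imread("pics/side11.png"); c=cv2.resize(a[120:215,190:280],None,fx=6,fy=6,interpolation=cv2.INTER_CUBIC).astype(float)
cv2.imwrite("pics/side11a.png",np.clip((c-20)*2,0,255).astype(np.uint8))
E
```

```text
time: 16.82
eef_pos: [0.4958, 0.0257, 0.13]
tcp_rot: [0.995, -0.098, -0.0, 0.0]
contact_force: [0.2, -1.8, 0.3]
opening: 0.0
time: 17.45
eef_pos: [0.5002, 0.0488, 0.1298]
tcp_rot: [0.995, -0.098, -0.0, -0.0]
contact_force: [0.1, -0.5, 0.2]
opening: -0.006
time: 18.08
eef_pos: [0.5046, 0.0704, 0.1299]
tcp_rot: [0.995, -0.098, 0.0, -0.0]
contact_force: [0.6, -0.7, 0.8]
opening: 0.002
time: 18.7
eef_pos: [0.5075, 0.0848, 0.1299]
tcp_rot: [0.995, -0.098, -0.0, -0.0]
contact_force: [0.9, -0.9, 0.2]
opening: 0.003
p [0.5075 0.0848 0.1299] yaw -11.27 z [ 0.e+00  5.e-04 -1.e+00] F [ 0.9 -0.9  0.2] t 18.7 op 0.0025264518721797692
[-1.00e-01 -2.02e+01 -1.00e-01 -5.00e-04  1.00e-04 -1.20e-03]
```

View pics/side11a.png

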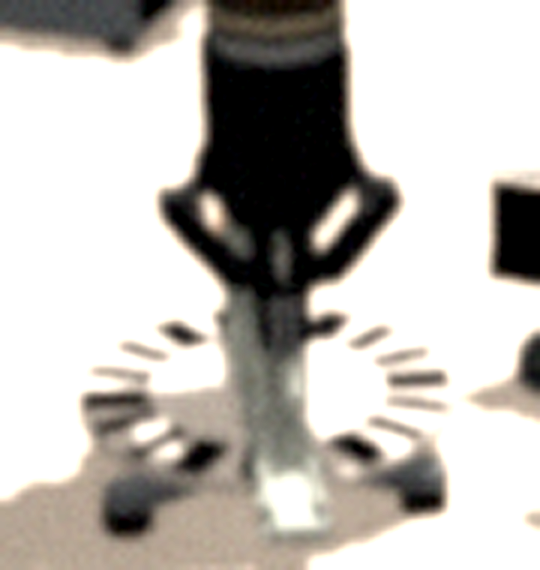

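View pics/top11.png

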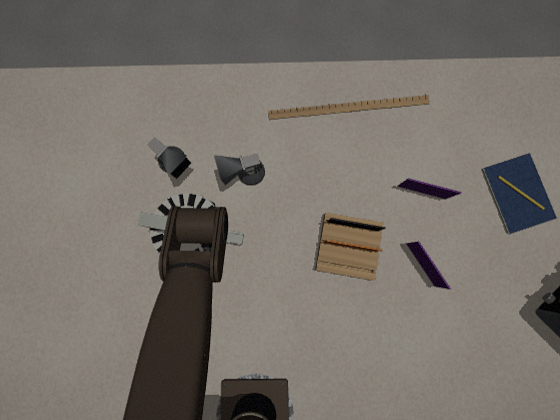

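```bash
python3 -m crank '0 -3 0 0 0 0; 0 -3 0 0 0 0; 0 -3 0 0 0 0; 0 -3 0 0 0 0; 0 0 0 0 0 0'
python3 -m crank '0 -2 0 0 0 0; 0 -2 0 0 0 0; 0 0 0 0 0 0'
python3 -m crank '0 -2 0 0 0 0; 0 0 0 0 0 0; 0 0 0 0 0 0'
```

```text
time: 19.42
eef_pos: [0.5098, 0.0965, 0.1299]
tcp_rot: [0.995, -0.098, -0.0, -0.0]
contact_force: [-0.8, -0.3, 0.9]
opening: 0.004
time: 19.8
eef_pos: [0.5106, 0.1003, 0.1299]
tcp_rot: [0.995, -0.098, -0.0, -0.0]
contact_force: [-0.4, -0.9, 0.4]
opening: -0.001
time: 20.18
eef_pos: [0.511, 0.1022, 0.1299]
tcp_rot: [0.995, -0.098, 0.0, -0.0]
contact_force: [-1.2, -1.3, -0.1]
opening: -0.001
```

```bash
for i in 1; do python3 -m crank '0 -1.5 0 0 0 0; 0 0 0 0 0 0; 0 0 0 0 0 0'; done
python3 -m crank '0 -1.5 0 0 0 0; 0 0 0 0 0 0; 0 0 0 0 0 0'
python3 -m crank '0 -1 0 0 0 0; 0 0 0 0 0 0; 0 0 0 0 0 0'
```

```text
time: 20.55
eef_pos: [0.5113, 0.1036, 0.1299]
tcp_rot: [0.995, -0.098, -0.0, -0.0]
contact_force: [-0.8, -2.0, -0.0]
opening: 0.001
time: 20.92
eef_pos: [0.5115, 0.105, 0.1299]
tcp_rot: [0.995, -0.098, -0.0, -0.0]
contact_force: [-0.1, -0.8, -1.0]
opening: -0.0
time: 21.3
eef_pos: [0.5117, 0.1056, 0.1299]
tcp_rot: [0.995, -0.098, -0.0, 0.0]
contact_force: [-2.2, -4.8, 1.1]
opening: 0.002
```

```bash
python3 -m crank '0 -1 0 0 0 0; 0 0 0 0 0 0; 0 0 0 0 0 0'
python3 -m crank '0 -0.5 0 0 0 0; 0 0 0 0 0 0; 0 0 0 0 0 0'
```

```text
time: 21.68
eef_pos: [0.5117, 0.1056, 0.1299]
tcp_rot: [0.995, -0.098, -0.0, 0.002]
contact_force: [-2.4, -8.9, 1.8]
opening: 0.0
time: 22.05
eef_pos: [0.5117, 0.1056, 0.1299]
tcp_rot: [0.995, -0.098, -0.001, 0.002]
contact_force: [-2.3, -9.9, 1.9]
opening: 0.005
```

Firm stop: the force rises with no further motion. I'm backing off and checking.

```bash
python3 -m crank '0 5 0 0 0 0; 0 12 0 0 0 0; 0 20 0 0 0 0; 0 30 0 0 0 0; 0 30 -10 0 0 0'
python3 -m crank '0 40 -40 0 0 0; 0 50 -40 0 0 0; 0 60 -20 0 0 0; 0 50 0 0 0 0; 0 0 0 0 0 0'
python3 - <<'E'
from h import *
th=np.radians(78.8);u=np.array([np.cos(th),np.sin(th)]);n=np.array([u[1],-u[0]])
H=np.array([.528,.189]);F=lambda x,y,z:[*(H+n*x+u*y),z]
for k in("side","top"):
    im=optics.read_camera(k); cv2.imwrite(f"pics/{k}12.png",cv2.cvtColor(im,cv2.COLOR_RGB2BGR))
a=cv2.imread("pics/side12.png"); c=cv2.resize(a[120:215,190:280],None,fx=6,fy=6,interpolation=cv2.INTER_CUBIC).astype(float)
cv2.imwrite("pics/side12a.png",np.clip((c-20)*1.6,0,255).astype(np.uint8))
a=cv2.imread("pics/top12.png"); cv2.imwrite("pics/top12a.png",cv2.resize(a[190:270,130:260],None,fx=6,fy=6,interpolation=cv2.INTER_CUBIC))
print((pj("top",[F(0,-.075,.173),F(0,-.075,.063)])-[130,190])*6,(pj("side",[F(0,-.075,.173),F(0,-.075,.063)])-[190,120])*6)
E
```

```text
time: 22.68
eef_pos: [0.4922, 0.0118, 0.1392]
tcp_rot: [0.995, -0.098, -0.001, -0.001]
contact_force: [-0.2, -0.2, 0.6]
opening: -0.0
time: 23.3
eef_pos: [0.4538, -0.1847, 0.2392]
tcp_rot: [0.995, -0.101, 0.001, 0.0]
contact_force: [-0.9, 1.1, -0.1]
opening: -0.002
[[439.34132254 244.66671849]
 [485.21409487 261.08140762]] [[276.60820418 253.97899042]
 [281.76544911 439.94903605]]
```

View pics/side12a.png

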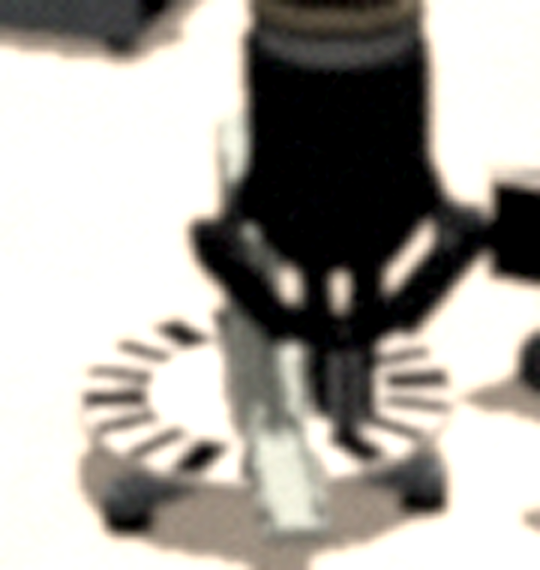

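View pics/top12a.png

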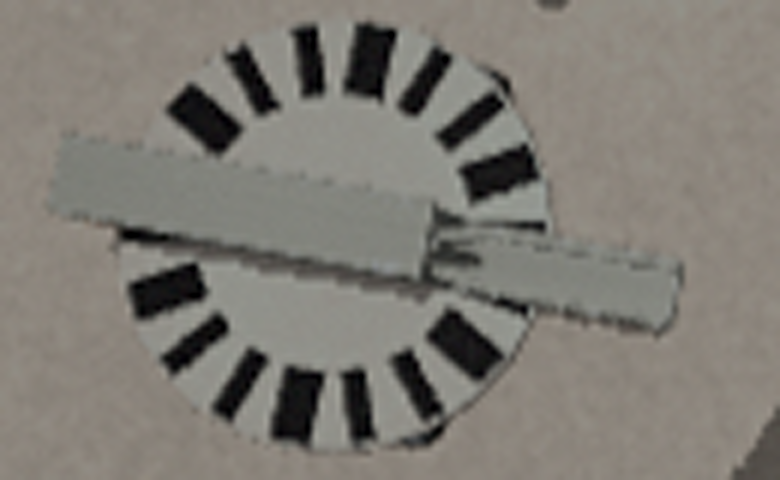

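View pics/top12.png

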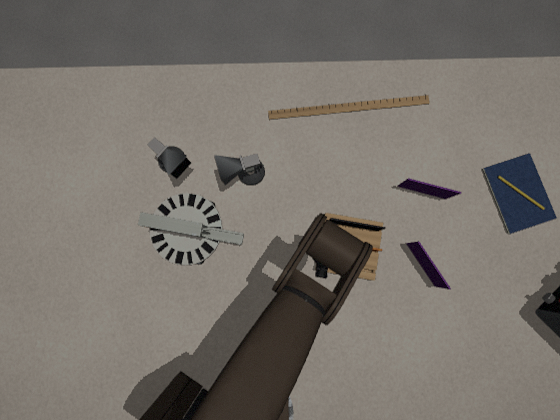

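```bash
python3 -m crank '0 50 -20 0 0 0; 0 60 -10 0 0 0; 0 60 0 0 0 0; 0 40 0 0 0 0; 0 0 0 0 0 0'
python3 - <<'E'
from h import *
th=np.radians(78.8);u=np.array([np.cos(th),np.sin(th)]);n=np.array([u[1],-u[0]])
H=np.array([.528,.189]);F=lambda x,y,z:[*(H+n*x+u*y),z]
a=sum(optics.read_camera("side").astype(float) for i in range(4))[:,:,::-1]/4
S=10;c=cv2.resize(a[150:210,200:270],None,fx=S,fy=S,interpolation=cv2.INTER_CUBIC)
cv2.imwrite("pics/side13a.png",np.clip((c-20)*1.6,0,255).astype(np.uint8))
cv2.imwrite("pics/side13.png",a.astype(np.uint8))
a=sum(optics.read_camera("top").astype(float) for i in range(4))[:,:,::-1]/4
c=cv2.resize(a[215:250,190:250],None,fx=12,fy=12,interpolation=cv2.INTER_CUBIC)
cv2.imwrite("pics/top13a.png",np.clip((c-20)*1.6,0,255).astype(np.uint8))
print((pj("top",[F(0,-.075,.173),F(0,-.075,.063)])-[190,215]+.5)*12,(pj("side",[F(0,-.075,.173),F(0,-.075,.063)])-[200,150]+.5)*10)
s=readout.get_state();print(s["time"],s["eef_pos"])
E
```

```text
time: 24.02
eef_pos: [0.4133, -0.3886, 0.2679]
tcp_rot: [0.995, -0.099, -0.0, -0.001]
contact_force: [-0.3, 0.3, -0.1]
opening: -0.003
[[164.68264508 195.33343698]
 [256.42818975 228.16281523]] [[366.01367363 128.29831737]
 [374.60908184 438.24839342]]
24.425 [ 0.41379754 -0.38683476  0.2688859 ]
```

View pics/side13a.png

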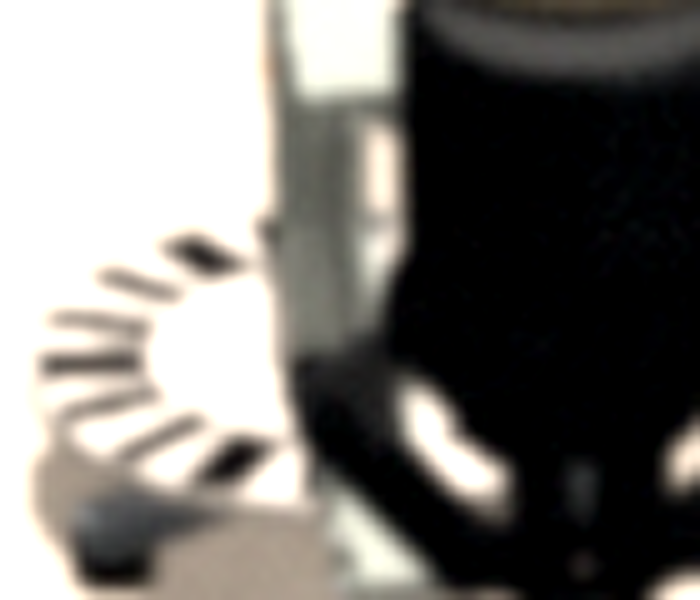

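View pics/top13a.png

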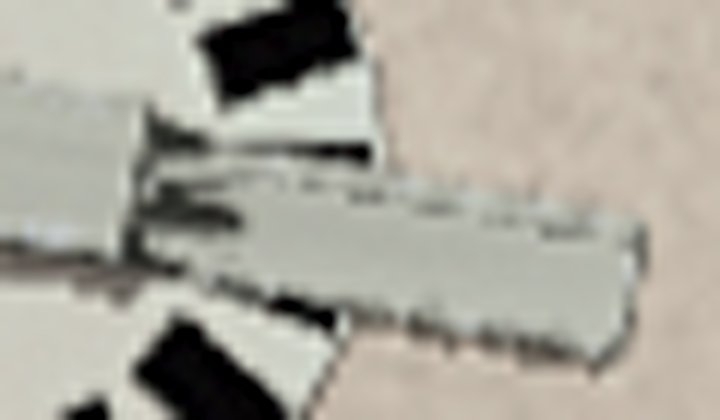

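View pics/side13.png

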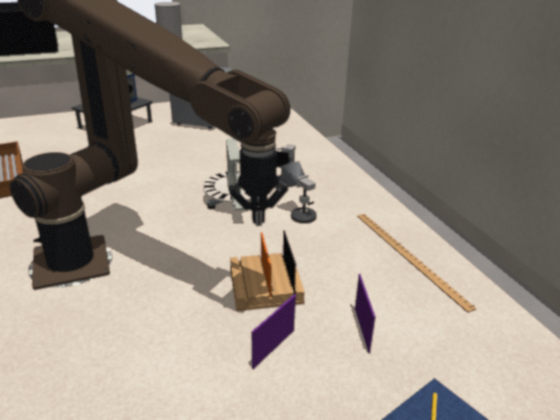

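```bash
python3 -c "
from plant import ctrl
print(ctrl.sign_off())"
```

```text
the job is handed in; nothing more can be done
None
```

I loaded the reflector plate into the frame from the side and pushed it home against the end stop. The job was handed in at about 24.4 s of the 48 s allowed; the sign-off gives no verdict.

**What I did:** I gripped the plate near its outer end in the rack and lowered it onto the ledge. I slid it about 55 mm into the mouth, let go, then pushed its outer edge with shut fingers and moved the hand away.

**Checks at the end:**
- **Let go on the ledge:** after release the outside force read about zero. The plate stood by itself with its front part between the rails.
- **Home:** the push met a firm stop, with force rising from about 1 N to 10 N and no further motion. The tool reading there put the plate's outer edge about 74 mm from frame_home; 75 mm is nominal.
- **Picture:** the last top view shows the plate upright in line with the rails. Its lower outer corner appears about 3 mm further in than predicted, which is roughly within camera and calibration error.
- **Other things:** the black and orange plates and both horns look unmoved, judged by eye and not measured. The hand was clear, over the rack at 0.27 m.

**Not confirmed:** I could not see the end-stop face or the gap to it. The side camera also put the frame about 2 mm off sideways from the top camera.

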